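Close a dental flask in the bench press with its fold-out crank

ROBOT

A 6-joint arm with a two-finger parallel gripper is mounted at the origin on the work surface. World frame = base frame: x ahead of the robot, y to its left, z up, the work surface at z = 0. Lengths are in mm, angles in rad, forces in N, time in s.
With the tool pointing down it reaches from about 350 to 875 mm from the base axis. Payload 4.2 kg.
Tool frame: the origin (TCP) lies at the very end of the fingers, on their centre line; the grasp point (between the pads) lies 19 mm behind it; z points along the fingers, y is the line along which they close (so a half turn about z gives the same grasp; the last joint's range is limited). The gripper opens to 85 mm and grips with 20 to 120 N. Pads are 22 mm wide; open, the fingers measure 114 mm over their backs; the gripper's body (76 mm by 85 mm) begins 54 mm behind the grasp point. The pads swing forward as they close: fully open they stand 13 mm farther back than shut.
Start: joints at [-0.871, 0.385, 0.008, 0, -1.194, -0.259], TCP at [266.676, -565.228, 231.312] pointing down, gripper open.
Joint ranges: [-3.14, 3.14], [-1.21, 2.06], [-1.07, 1.41], [-3.16, 2.05], [-2.99, -0.16], [-3.1, 3.1]. Speed limits (rad/s): [2.79, 2.79, 3.14, 3.14, 3.14, 3.14].

INTERFACE

Orientations are given as a unit quaternion [x, y, z, w].
In Python, from bench import arm gives the robot as it stands.
- The arm moves only by the tool servo_tool, never from a script. Its argument "rows" is a list that holds one entry, the list of rows, each a list of 7 numbers: the finger opening in mm, from 0 to 85.4, then the shift along the tool's x, y, z in mm, then the turn, a rotation vector about the tool's x, y, z in rad. A call has 1 to 10 rows; each row is the pose to reach, as a shift and turn from the pose commanded when the call began, along the tool's axes at that moment; what a row does not reach only later rows make up. A row lasts 1/8 s, in which the tool goes at most 62.5 mm and 10.7 degrees, less where a joint would pass 70% of its speed; a pose out of reach is approached as far as the arm can. A call with a gripper value outside its range is refused whole. The fingers move at their own pace and stop on an object; the grip force is fixed at half the most. Time passes only in rows, so rows that repeat a pose let the fingers close. It gives the time, the measured TCP pose, the force, the opening and the grip force at its end, in the units of the state.
- arm.read_state(): the state, without advancing time (a new reading comes with each control period).
- arm.get_image(name): name is "scene" or "top" or "wrist"; returns the picture (400x640x3 uint8, red, green, blue); there is no depth.
- arm.camera_params(name): a dict with "intrinsics" (3x3 intrinsics, pixels), "D" ([k1, k2, p1, p2, k3] as OpenCV has them; the pictures are not rectified), "R" (3x3) and "t" (3): a world point X has camera coordinates R X + t. Camera axes: x right, y down, z forward; pixel columns grow to the right and rows downward; lengths in mm; the calibration is good to about 2 mm. A picture is of the moment at which its call begins: read the wrist's pose just before it. camera_params takes no time and is no camera call; for the wrist camera it gives the pose at the moment of the call.
- arm.job_done(): hands the job in; it is judged then, once.
The state is a dict: "clock": time; "joints": joint angles; "joint_vel": joint speeds; "joint_efforts": joint torques, N m; "position": TCP position; "ee_rot": TCP orientation; "contact_force": force on the tool from outside, world axes, zero at the start; "wrist_torque": the same for the moment, N m; "gripper_width": finger opening in mm; "grasp_force": force on a finger pad.
Only numpy, scipy, OpenCV 4.12 (cv2) and the standard library are available. Lean on these libraries where they do the work, as an engineer would, in place of code of your own. Each camera call takes 0.05 s, during which the arm holds its last target. There are 200 camera calls.

TASK

Swing the red-knobbed crank handle of the small green press fully out so that it stands upright, then crank it clockwise (seen from above) until the pad clamps the brass flask with about 45 newtons - firmly, but never hard: well under 90. Then fold the handle fully back down on its arm without slackening the clamp, let go, and leave the flask where it stands and everything else on the bench alone.

Things in the scene. Friction and masses are not known exactly. Their poses are not given: they have to be found in the camera images.
- press: green bench press, bolted down. Origin: centre of the underside of its base plate (150 mm along its x, 200 mm along its y, 24 mm thick). Two steel columns at y = +-82 mm carry a beam 50 mm wide (x), 200 mm long (y), top at z = 180 mm. The crank's vertical axis stands over the origin. Press z is up.
- crank (a joint): angle of the crank arm in rad, grows as it turns clockwise seen from above and drives the pad down 6 mm per rad (37.7 mm per turn). At 0 the arm points along the press's -x and the pad's underside is 114 mm above the bench. Starts from 0 to 1.5, turns on to 12. Stays where it is left: brake friction about 0.45 N m, i.e. 5 to 8 N at the upright handle's knob (60 mm from the axis) while running free.
- handle (a joint): fold angle of the red-knobbed handle on the crank arm in rad: 0 folded flat along the arm, towards the crank's axis; pi/2 standing upright, where a firm stop ends its swing. Stays where it is left (friction about 0.05 N m, some 1 N at the knob). Starts from 0 to 0.25.
- crank_hub (a point): point on the crank's vertical axis, level with the handle's pivot (233 mm above the bench). The aluminium arm below it is 20 mm wide, 10 mm thick, its top 217 mm above the bench; it reaches 71 mm out from the axis, and 34 mm past it (with a round weight of 28 mm) on the other side. Under the arm there are 27 mm of free height over the beam, 15 mm over the beam's central boss (40 mm wide).
- handle_pivot (a point): centre of the handle's fold pivot, 60 mm out from the crank's axis, 233 mm above the bench; a steel fork 27 mm wide, 18 mm along the arm, holds it. The pivot's axis is level and square to the arm. x of this frame runs along the arm away from the crank's axis, z up.
- handle_knob (a point): centre of the red ball knob (24 mm diameter) at the free end of the folding handle, 55 mm from its pivot; a steel bar of 12 mm diameter joins it to the pivot. Folded, the ball is 16 mm above the arm's top, 5 mm from the crank's axis; it can be pinched from above, fingers either side of the arm. It revolves freely on the bar; in a pinch it swivels with some drag and may creep.
- pad: black hard-rubber pad under the steel platen, 66 x 66 x 8 mm, which comes down on the flask. Origin: centre of its underside. Every 10 N of clamping adds about 1 N at the upright handle, so 45 N on the flask is felt as some 4.5 N more than free running. Stiff: about 30 N/mm, so 0.1 rad of crank gives up to 18 N, less what the flask and its contacts yield.
- flask: brass denture flask of two halves, 84 x 70 mm, 0.5 to 1 kg, standing loose on packing under the pad. Origin: centre of its underside, 30 to 40 mm above the bench (packing differs). Its overall height is not measured: the upper half stands off the lower by its rigid plaster filling, making it 45.5 to 53.5 mm high, and yields no further. So the clamping must be felt at the handle.
- bowl: green mixing bowl, 120 mm wide, 60 mm high; bystander on the left, to be left alone
- spatula: spatula, lying beside the press on its +y side; bystander, to be left alone
- brush: brush, lying to the right; bystander, to be left alone
- jar: amber jar, with white cap, 64 mm wide, 70 mm high; bystander on the right, to be left alone
- cast: dental cast, 60 x 66 mm, 34 mm high, on the bench beside the press on its -y side; bystander, to be left alone

How it is judged (in metres and radians):
On the way, in this order (a step that is already met when the one before it is completed fails the run):
1. the handle is swung fully out, upright (value of joint handle above 1.4 rad), for 0.2 s.
2. with the handle out, the press is cranked down until its pad clamps the flask with 25 to 65 N (contact force between pad and flask between 25 and 65 N and value of joint handle above 1.2 rad), for 0.3 s.
At the end, for the whole second after the job is handed in: The handle is folded back to within 0.15 rad of flat, the pad clamps the flask with 25 to 65 N, the crank is at rest, and the flask stands within 10 mm of where it was (value of joint handle below 0.15 rad and contact force between pad and flask between 25 and 65 N and velocity of joint crank between -0.05 and 0.05 rad/s and distance of flask from where it was at the start of the episode below 0.01 m); the robot touches nothing.
It fails at once if the flask is overtightened: more than 90 N between pad and flask (contact force between pad and flask above 90 N).
It fails at once if the flask is pushed more than 15 mm out of place (distance of flask from where it was at the start of the episode above 0.015 m).
It fails at once if a thing standing by (bowl, spatula, brush, jar or cast) is moved by more than 20 mm (distance of any of bowl, spatula, brush, jar, cast from where it was at the start of the episode above 0.02 m).
It also fails if it takes over 69 s, if anything falls off the work surface, if the arm or the gripper's body presses on something with over 40 N, if the wrist force passes 120 N, or if a joint passes its speed limit or range.

## Working session

There is one attempt and no reset: what is moved stays moved. The work goes in short steps, Python scripts to look and compute and a tool call to move; the robot and the scene stay as the last step left them, time stands still between calls to the robot, and variables do not carry over. Pictures are saved under pics/ and viewed, at most 10 in all, crops included, and the job is handed in when it is done.

Besides the shell and the picture viewer there is one more tool, called as a command line: name --argument value ..., lists and objects as JSON in quotes. servo_tool: Moves the arm, as the interface text tells. Its arguments: {"type":"object","properties":{"rows":{"type":"array"}},"required":["rows"]}

```bash
mkdir -p pics; ls; python3 - <<'E'
from bench import arm
import cv2,json
for n in("scene","top"):
    cv2.imwrite(f"pics/{n}0.png",arm.get_image(n)[:,:,::-1])
    print(n,{k:(v.tolist() if hasattr(v,'tolist') else v) for k,v in arm.camera_params(n).items()})
print(arm.read_state())
E
```

```text
pics
scene {'intrinsics': [[362.5379098790323, 0.0, 325.3253665162133], [0.0, 362.5379098790323, 193.0465790602733], [0.0, 0.0, 1.0]], 'D': [0.0046730526838865295, 0.0, 0.0, 0.0, 0.0], 'R': [[0.32900691193736487, 0.9442510795031239, 0.012014605887185646], [0.6086048940104704, -0.2022946864998514, -0.7672528545404252], [-0.7220488452202822, 0.2597436402900217, -0.6412321782669244]], 't': [-173.3341532582267, -203.10775413343717, 1581.6104080565544]}
top {'intrinsics': [[473.2442393312605, 0.0, 320.77731248479614], [0.0, 473.2442393312605, 203.0574748572961], [0.0, 0.0, 1.0]], 'D': [-0.1449453494722025, 0.0, 0.0, 0.0, 0.0], 'R': [[-0.00023875718373052152, -0.9999979801048471, 0.00199569066563071], [-0.995657357024093, 5.1934354858223163e-05, -0.09309363408214613], [0.0930933423978587, -0.0020092508674762633, -0.995655358300324]], 't': [-30.433438828623487, 523.55364113985, 1462.9268694298562]}
{'clock': 0.1, 'joints': array([-8.71386798e-01,  3.85483736e-01,  6.77403976e-03, -4.07985722e-04,
       -1.19398955e+00, -2.58590163e-01]), 'joint_vel': array([ 0.00120977, -0.00152424,  0.00228759,  0.00016192,  0.00020271,
        0.00026207]), 'joint_efforts': array([-6.82286754e-04, -3.93318951e+01,  1.88929600e+01,  4.19793382e+00,
       -2.59242093e-03, -1.37606939e-06]), 'position': array([ 266.46360314, -564.78752265,  230.33703326]), 'ee_rot': array([-2.18555890e-01,  9.75823950e-01,  9.31769147e-04, -2.70249546e-04]), 'contact_force': array([1.20166261, 0.88134809, 0.75980566]), 'wrist_torque': array([ 0.05664818, -0.00498845,  0.00814393]), 'grasp_force': 0.0, 'gripper_width': 85.88209796953613}
```

View pics/scene0.png

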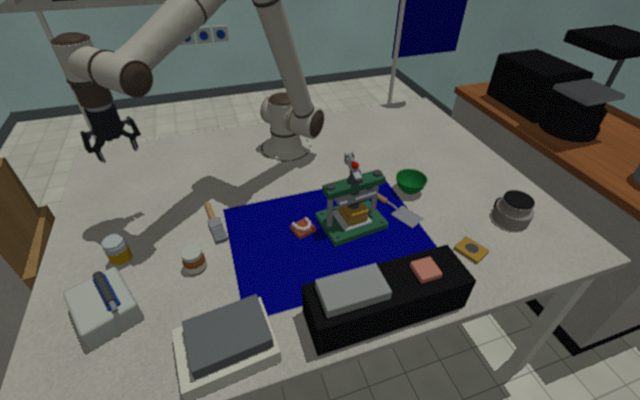

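View pics/top0.png

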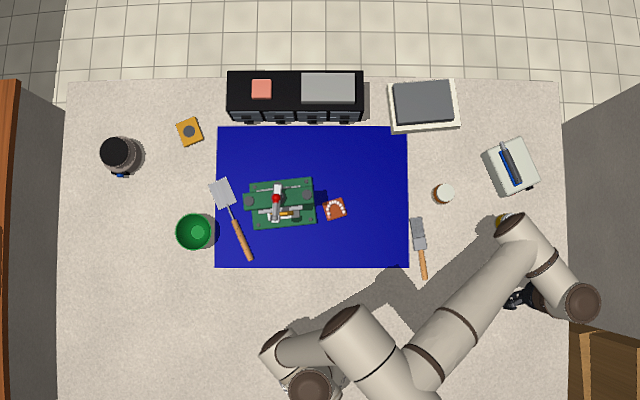

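The scene view shows the press near (352,200) with a red knob at (355,166). In the top view the press is at (281,203) with the knob at about (276,198). Next I'll zoom in on both and triangulate.

```bash
cat > h.py <<'E'
from bench import arm
import numpy as np, cv2
from scipy.spatial.transform import Rotation as Ro
def ray(cam,px):
    K,D,R,t=[np.array(cam[k],float) for k in("intrinsics","D","R","t")]
    u=cv2.undistortPoints(np.array([[px]],float),K,D)[0,0]
    return -R.T@t, R.T@np.array([u[0],u[1],1])
def plane(cam,px,z):
    o,d=ray(cam,px); return o+d*(z-o[2])/d[2]
def tri(*cp):
    A=np.zeros((3,3));b=np.zeros(3);L=[]
    for c,p in cp:
        o,d=ray(c,p);d=d/np.linalg.norm(d);P=np.eye(3)-np.outer(d,d);A+=P;b+=P@o;L.append((o,P))
    X=np.linalg.solve(A,b);return X,[np.linalg.norm(P@(X-o)) for o,P in L]
def redmask(im,lo=(90,60,60)):
    im=im.astype(int);r,g,b=im[...,0],im[...,1],im[...,2]
    return ((r>110)&(g<0.4*r)&(b<0.4*r)).astype(np.uint8)
def blobs(m,amin=6):
    n,l,s,c=cv2.connectedComponentsWithStats(m)
    return [(c[i].round(2).tolist(),s[i].tolist()) for i in range(1,n) if s[i][4]>=amin]
E
python3 - <<'E'
from h import *
ims={n:cv2.imread(f"pics/{n}0.png")[:,:,::-1] for n in("scene","top")}
for n,im in ims.items():
    print(n,blobs(redmask(im)))
c=arm.camera_params("top")
im=ims["top"].astype(int);r,g,b=im[...,0],im[...,1],im[...,2]
m=((g>r*1.3)&(g>b*1.1)&(g>35)).astype(np.uint8)
print(blobs(m,60))
a=cv2.resize(ims["top"][165:240,230:330],(800,600),interpolation=cv2.INTER_CUBIC)
b_=cv2.resize(ims["scene"][145:245,300:400],(600,600),interpolation=cv2.INTER_CUBIC)
cv2.imwrite("pics/a.png",a[:,:,::-1]);cv2.imwrite("pics/b.png",b_[:,:,::-1])
E
```

```text
scene [([354.81, 163.62], [353, 162, 5, 4, 16])]
top [([275.48, 197.79], [272, 194, 8, 9, 56])]
[([281.49, 202.86], [243, 177, 73, 53, 1998]), ([192.87, 231.27], [175, 213, 37, 38, 1068])]
```

View pics/a.png

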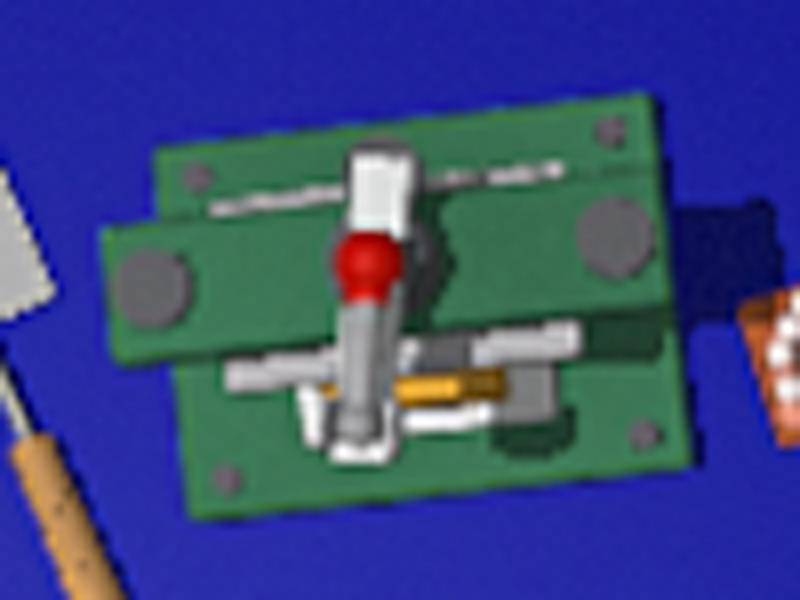

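View pics/b.png

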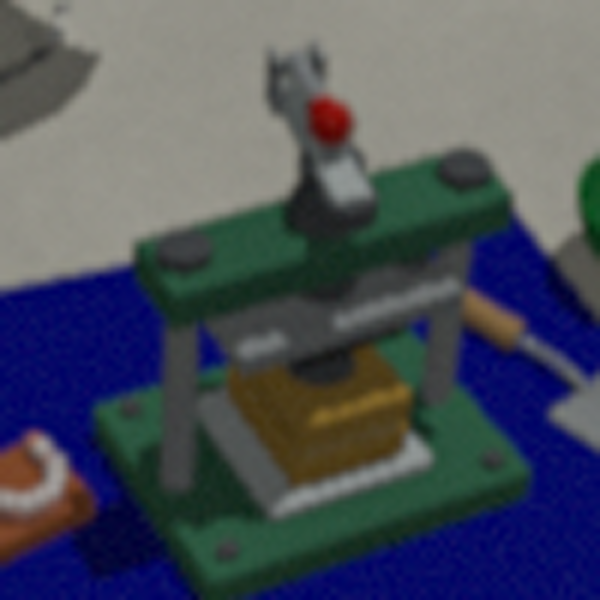

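The zoomed top view shows the arm pointing towards the robot. The knob is at about crop (370,262), the fork at (362,430), the column caps at (152,287) and (615,237), and the plate corners are clear. The handle looks nearly flat.

```bash
python3 - <<'E'
from h import *
np.set_printoptions(precision=1,suppress=True)
c=arm.camera_params("top");s=arm.camera_params("scene")
f=lambda x,y:((x+.5)/8-.5+230,(y+.5)/8-.5+165)
C=[plane(c,f(*p),24) for p in((155,150),(652,95),(692,465),(195,518))]
print("plate",*C,"mean",np.mean(C,0),[np.linalg.norm(C[i]-C[i-1]) for i in range(4)])
B=[plane(c,f(*p),186) for p in((152,287),(615,237))]
d=B[0]-B[1];print("caps",*B,np.mean(B,0),np.linalg.norm(d),"yaw of y-axis-90",np.arctan2(d[1],d[0])-np.pi/2)
for p in((152,287),(615,237)): pass
k=(275.48,197.79)
print("knob@233",plane(c,k,233),"fork@240",plane(c,f(362,420),240),"arm far end",plane(c,f(383,152),217))
g=lambda x,y:((x+.5)/6-.5+300,(y+.5)/6-.5+145)
print("knob tri",tri((c,k),(s,g(330,120))))
print("fork tri",tri((c,f(362,420)),(s,g(297,62))))
print("caps tri",tri((c,f(152,287)),(s,g(465,167))),tri((c,f(615,237)),(s,g(185,248))))
E
```

```text
plate [586.4 197.   24. ] [608.1   0.2  24. ] [461.8 -15.7  24. ] [440.9 179.2  24. ] mean [524.3  90.2  24. ] [np.float64(146.61066220356014), np.float64(197.98211823760334), np.float64(147.16439401777623), np.float64(196.05521010298767)]
caps [515.9 172.8 186. ] [533.4  10.  186. ] [524.6  91.4 186. ] 163.66587165963074 yaw of y-axis-90 0.10767434202633996
knob@233 [518.4  92.5 233. ] fork@240 [465.7  93.2 240. ] arm far end [559.4  89.  217. ]
knob tri (array([518.4,  92.5, 232.8]), [np.float64(0.027296239001647085), np.float64(0.02729623900175921)])
fork tri (array([466.4,  94.7, 233.7]), [np.float64(0.9859130061967601), np.float64(0.9859130061967541)])
caps tri (array([516.1, 173.2, 183.3]), [np.float64(0.015635885895243843), np.float64(0.015635885895274548)]) (array([533.9,  10.7, 183.6]), [np.float64(0.5876301077893524), np.float64(0.5876301077894357)])
```

Plate sides (147 x 197), caps (163.7 apart) and knob height (232.8) all match the sheet. So the hub is at about (524.5, 91), the crank at about 0.15 rad, and the handle is flat. Next I'll move above the knob with the tool aligned to the world axes.

servo_tool --rows '[[[60, 0, 0, -60, 0, 0, 0], [60, 0, 0, -99, 0, 0, 0], [60, -45, 43, -99, 0, 0, 0.1], [60, -90, 86, -99, 0, 0, 0.2], [60, -135, 129, -99, 0, 0, 0.3], [60, -180, 172, -99, 0, 0, 0.4], [60, -225, 215, -99, 0, 0, 0.441], [60, -270, 258, -99, 0, 0, 0.441], [60, -315, 301, -99, 0, 0, 0.441], [60, -360, 344, -99, 0, 0, 0.441]]]'

```text
clock: 1.35
position: [445.5, -98.5, 330.3]
ee_rot: [0.0, 1.0, 0.0, 0.0]
contact_force: [1.6, -0.5, -0.6]
gripper_width: 59.7
grasp_force: 0.0
```

```bash
python3 -c "
from h import *
s=arm.read_state();print(s['clock'],s['position'],Ro.from_quat(s['ee_rot']).as_matrix().round(3),s['contact_force'],s['joints'])"
```

```text
1.35 [445.54364074 -98.46502913 330.25143211] [[-1.  0.  0.]
 [ 0.  1.  0.]
 [-0.  0. -1.]] [ 1.56131364 -0.46781484 -0.64459472] [ 1.40179776e-01  3.00097126e-02 -2.02686643e-01 -1.69028371e-04
 -1.33796498e+00 -1.71101497e+00]
```

servo_tool --rows '[[[50, -20, 55, 0, 0, 0, 0], [50, -40, 110, 0, 0, 0, 0], [50, -60, 160, 0, 0, 0, 0], [50, -73, 193, 0, 0, 0, 0], [50, -73, 193, 0, 0, 0, 0], [50, -73, 193, 0, 0, 0, 0]]]'

```text
clock: 2.1
position: [518.1, 92.1, 329.9]
ee_rot: [0.0, 1.0, -0.0, -0.001]
contact_force: [0.2, -0.4, 1.3]
gripper_width: 50.3
grasp_force: 0.0
```

```bash
python3 - <<'E'
from h import *
np.set_printoptions(precision=2,suppress=True)
s=arm.read_state();c=arm.camera_params("wrist");im=arm.get_image("wrist")
print(s['position'],s['contact_force'],c['R'].round(3),-c['R'].T@c['t'])
B=blobs(redmask(im),20);print(B)
for b in B: print(plane(c,b[0],233))
cv2.imwrite("pics/w1.png",im[:,:,::-1])
E
```

```text
[518.12  92.13 329.9 ] [ 0.16 -0.43  1.32] [[ 0.    1.   -0.  ]
 [ 0.96  0.    0.29]
 [ 0.29 -0.   -0.96]] [444.05  91.85 472.3 ]
[([320.32, 201.13], [308, 187, 25, 28, 551])]
[518.73  91.47 233.  ]
```

View pics/w1.png

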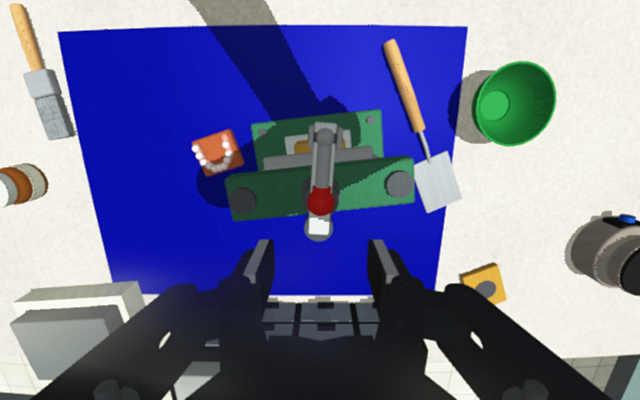

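The wrist view has the knob at (320,201), which gives (518.7, 91.5) and agrees with the other cameras. The arm points up the image, with the fork at (324,135). I'll descend and pinch.

servo_tool --rows '[[[50, 0, 0, 50, 0, 0, 0], [50, 0, 0, 90, 0, 0, 0], [50, 0, 0, 111, 0, 0, 0], [50, 0, 0, 111, 0, 0, 0], [35, 0, 0, 111, 0, 0, 0], [23, 0, 0, 111, 0, 0, 0], [15, 0, 0, 111, 0, 0, 0], [15, 0, 0, 111, 0, 0, 0], [15, 0, 0, 111, 0, 0, 0]]]'

```text
clock: 3.28
position: [519.2, 92.3, 220.1]
ee_rot: [-0.0, 1.0, -0.0, 0.001]
contact_force: [2.5, -3.0, 2.9]
gripper_width: 20.8
grasp_force: 58.7
```

servo_tool --rows '[[[32, 0, 0, 0, 0, 0, 0], [32, 0, 0, 0, 0, 0, 0], [32, 0, 0, 4, 0, 0, 0], [32, 0, 0, 4, 0, 0, 0], [15, 0, 0, 4, 0, 0, 0], [15, 0, 0, 4, 0, 0, 0], [15, 0, 0, 4, 0, 0, 0]]]'

```text
clock: 4.15
position: [518.3, 92.2, 215.2]
ee_rot: [0.0, 1.0, -0.0, -0.0]
contact_force: [-0.9, -1.2, -0.5]
gripper_width: 20.6
grasp_force: 58.6
```

servo_tool --rows '[[[15, 0.7, 0, -8.8, 0, 0, 0], [15, 2.6, 0.1, -16.8, 0, 0, 0], [15, 6, 0.3, -24.9, 0, 0, 0], [15, 10.6, 0.5, -32.4, 0, 0, 0], [15, 16.3, 0.8, -39.1, 0, 0, 0], [15, 22.6, 1.1, -44.4, 0, 0, 0], [15, 30, 1.5, -49, 0, 0, 0], [15, 38.2, 1.9, -52.4, 0, 0, 0]]]'

```text
clock: 5.15
position: [482.7, 94.9, 270.2]
ee_rot: [-0.0, 1.0, 0.001, 0.004]
contact_force: [4.1, -4.1, -3.7]
gripper_width: 20.9
grasp_force: 58.8
```

servo_tool --rows '[[[15, 8, 0.4, -1.5, 0, 0, 0], [15, 17, 0.8, -2.4, 0, 0, 0], [15, 19, 0.8, -2.4, 0, 0, 0], [15, 19, 0.8, -2.4, 0, 0, 0], [15, 19, 0.8, -2.4, 0, 0, 0]]]'

```text
clock: 5.78
position: [464.0, 96.1, 273.2]
ee_rot: [-0.001, 1.0, 0.001, 0.004]
contact_force: [4.4, 0.6, 7.8]
gripper_width: 20.5
grasp_force: 61.9
```

```bash
python3 - <<'E'
from h import *
np.set_printoptions(precision=2,suppress=True)
s=arm.read_state();I={n:arm.get_image(n) for n in("scene","top","wrist")}
print(s['position'],s['contact_force'],s['wrist_torque'])
for n in I: print(n,blobs(redmask(I[n]),6))
a=cv2.resize(I["scene"][125:225,300:400],(400,400),interpolation=cv2.INTER_CUBIC)
b=cv2.resize(I["wrist"][60:310,170:470],(400,333))
o=np.zeros((400,800,3),np.uint8);o[:,:400]=a;o[:333,400:]=b
cv2.imwrite("pics/up.png",o[:,:,::-1])
E
```

```text
[464.    96.1  273.21] [4.42 0.57 7.8 ] [-0.23 -1.33  0.03]
scene []
top []
wrist [([321.64, 253.76], [316, 252, 13, 4, 25]), ([321.4, 282.23], [301, 261, 40, 43, 1393])]
```

View pics/up.png

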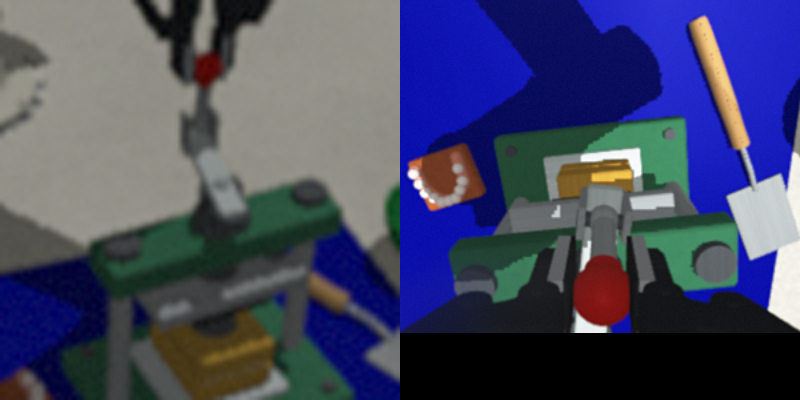

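Upright: the scene view shows the ball vertically above the fork, and in the wrist view the flask is visible at left centre. The knob is at (464, 96), a radius of 60.7 from the hub, which fits. Next I'll generate arc rows for cranking.

```bash
cat > arc.py <<'E'
import sys,math,json
# cmdX cmdY phi0 phi1 n [R] [dz]
cx,cy,p0,p1=map(float,sys.argv[1:5]);n=int(sys.argv[5]);R=float(sys.argv[6]);dz=float(sys.argv[7])
for i in range(1,n+1):
    a=math.radians(186.2)-(p0+(p1-p0)*i/n)
    X,Y=524.5+R*math.cos(a),91+R*math.sin(a)
    print(json.dumps([15,round(cx-X,1),round(Y-cy,1),dz,0,0,0]),end=", ")
print(f"\ncmd {X:.1f} {Y:.1f}")
E
python3 arc.py 461.3 95.2 .19 1.19 10 61.5 -2
```

```text
[15, -2.7, 6.9, -2.0, 0, 0, 0], [15, -4.1, 12.9, -2.0, 0, 0, 0], [15, -6.1, 18.7, -2.0, 0, 0, 0], [15, -8.7, 24.3, -2.0, 0, 0, 0], [15, -11.8, 29.6, -2.0, 0, 0, 0], [15, -15.4, 34.6, -2.0, 0, 0, 0], [15, -19.6, 39.1, -2.0, 0, 0, 0], [15, -24.1, 43.3, -2.0, 0, 0, 0], [15, -29.0, 46.9, -2.0, 0, 0, 0], [15, -34.3, 50.1, -2.0, 0, 0, 0], 
cmd 495.6 145.3
```

servo_tool --rows '[[[15, -2.7, 6.9, -2, 0, 0, 0], [15, -4.1, 12.9, -2, 0, 0, 0], [15, -6.1, 18.7, -2, 0, 0, 0], [15, -8.7, 24.3, -2, 0, 0, 0], [15, -11.8, 29.6, -2, 0, 0, 0], [15, -15.4, 34.6, -2, 0, 0, 0], [15, -19.6, 39.1, -2, 0, 0, 0], [15, -24.1, 43.3, -2, 0, 0, 0], [15, -29, 46.9, -2, 0, 0, 0], [15, -34.3, 50.1, -2, 0, 0, 0]]]'

```text
clock: 7.18
position: [493.4, 142.7, 273.4]
ee_rot: [0.0, 1.0, -0.003, -0.003]
contact_force: [-6.0, -6.0, 8.4]
gripper_width: 20.3
grasp_force: 62.6
```

```bash
cat > st.py <<'E'
from h import *
s=arm.read_state();p=s['position'];f=s['contact_force'];d=p[:2]-[524.5,91];r=np.hypot(*d);u=d/r;t=np.array([u[1],-u[0]])
print("t",s['clock'],"pos",p.round(1),"r %.1f phi %.3f Ft %.2f Fr %.2f Fz %.2f"%(r,(np.radians(186.2)-np.arctan2(d[1],d[0]))%(2*np.pi),-f[:2]@t,f[:2]@u,f[2]),s['wrist_torque'].round(2),s['joint_vel'].round(3)[0])
E
python3 st.py; python3 arc.py 495.6 145.3 1.19 2.19 10 61.5 0
```

```text
t 7.175 pos [493.4 142.7 273.4] r 60.3 phi 1.137 Ft 8.28 Fr -2.06 Fz 8.37 [-1.79  1.5  -0.05] -0.006
[15, -5.6, 2.6, 0.0, 0, 0, 0], [15, -11.4, 4.6, 0.0, 0, 0, 0], [15, -17.3, 6.1, 0.0, 0, 0, 0], [15, -23.4, 7.0, 0.0, 0, 0, 0], [15, -29.6, 7.2, 0.0, 0, 0, 0], [15, -35.7, 6.8, 0.0, 0, 0, 0], [15, -41.8, 5.8, 0.0, 0, 0, 0], [15, -47.7, 4.2, 0.0, 0, 0, 0], [15, -53.5, 2.1, 0.0, 0, 0, 0], [15, -59.0, -0.7, 0.0, 0, 0, 0], 
cmd 554.6 144.6
```

servo_tool --rows '[[[15, -5.6, 2.6, -2, 0, 0, 0], [15, -11.4, 4.6, -2, 0, 0, 0], [15, -17.3, 6.1, -2, 0, 0, 0], [15, -23.4, 7, -2, 0, 0, 0], [15, -29.6, 7.2, -2, 0, 0, 0], [15, -35.7, 6.8, -2, 0, 0, 0], [15, -41.8, 5.8, -2, 0, 0, 0], [15, -47.7, 4.2, -2, 0, 0, 0], [15, -53.5, 2.1, -2, 0, 0, 0], [15, -59, -0.7, -2, 0, 0, 0]]]'

```text
clock: 8.43
position: [549.7, 141.6, 273.5]
ee_rot: [0.0, 1.0, -0.004, -0.007]
contact_force: [-11.1, -3.1, 5.2]
gripper_width: 20.5
grasp_force: 62.1
```

```bash
python3 st.py; python3 arc.py 554.6 144.6 2.19 3.09 10 61.5 0
```

```text
t 8.425 pos [549.7 141.6 273.5] r 56.5 phi 2.141 Ft 8.56 Fr -7.76 Fz 5.17 [-1.65  2.89 -0.01] -0.076
[15, -4.7, -2.9, 0.0, 0, 0, 0], [15, -9.1, -6.2, 0.0, 0, 0, 0], [15, -13.2, -9.9, 0.0, 0, 0, 0], [15, -16.9, -14.0, 0.0, 0, 0, 0], [15, -20.3, -18.4, 0.0, 0, 0, 0], [15, -23.3, -23.1, 0.0, 0, 0, 0], [15, -25.8, -28.0, 0.0, 0, 0, 0], [15, -27.9, -33.1, 0.0, 0, 0, 0], [15, -29.5, -38.4, 0.0, 0, 0, 0], [15, -30.6, -43.8, 0.0, 0, 0, 0], 
cmd 585.2 100.8
```

```bash
python3 - <<'E'
from h import *
s=arm.read_state();c=arm.camera_params("wrist");im=arm.get_image("wrist")
B=blobs(redmask(im),20)
for b in B: print(b,plane(c,b[0],288).round(1))
t=arm.get_image("top");s=arm.get_image("scene")
print(blobs(redmask(s),4))
for z in (288,):
  o=np.zeros((400,800,3),np.uint8);o[:,:500]=cv2.resize(im[90:330,170:470],(500,400));o[:400,500:]=cv2.resize(s[120:240,310:400],(300,400),interpolation=cv2.INTER_CUBIC)
cv2.imwrite("pics/m.png",o[:,:,::-1])
E
```

```text
([321.11, 280.08], [301, 259, 40, 43, 1422]) [557.7 141.6 288. ]
[]
```

View pics/m.png

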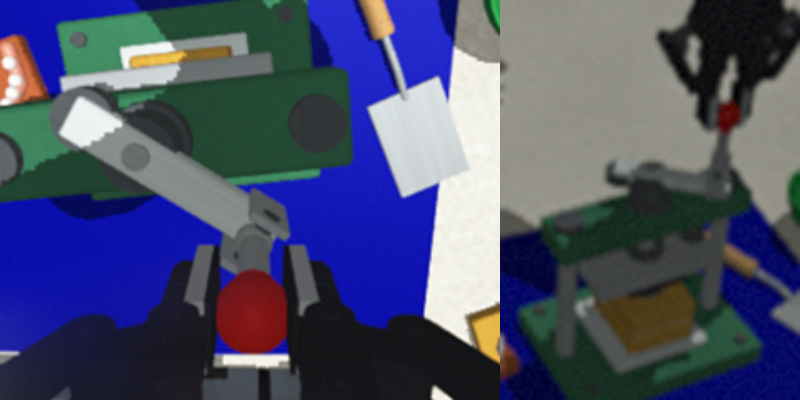

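The ball sits about 8 mm off centre in the pads, towards +X, while the knob itself is at (557.7, 141.6). That is r = 60.5, so the handle is truly upright. I'll re-centre the grasp.

servo_tool --rows '[[[34, 0, 0, 0, 0, 0, 0], [34, 0, -3, 0, 0, 0, 0], [34, -3, -3, 3, 0, 0, 0], [34, -3, -3, 3, 0, 0, 0], [15, -3, -3, 3, 0, 0, 0], [15, -3, -3, 3, 0, 0, 0], [15, -3, -3, 3, 0, 0, 0]]]'

```text
clock: 9.45
position: [557.7, 141.5, 271.2]
ee_rot: [0.0, 1.0, -0.0, 0.0]
contact_force: [0.2, -0.8, 0.5]
gripper_width: 20.3
grasp_force: 58.6
```

```bash
python3 st.py; python3 - <<'E'
from h import *
c=arm.camera_params("wrist");im=arm.get_image("wrist")
for b in blobs(redmask(im),20): print(b,plane(c,b[0],288).round(1))
E
python3 arc.py 557.6 141.6 2.16 3.16 10 60.5 0
```

```text
t 9.45 pos [557.7 141.5 271.2] r 60.5 phi 2.261 Ft -0.60 Fr -0.56 Fz 0.54 [-0.16 -0.07 -0.02] -0.0
([320.45, 270.65], [300, 248, 42, 45, 1534]) [558.8 141.1 288. ]
[15, -0.1, -0.0, 0.0, 0, 0, 0], [15, -5.0, -3.6, 0.0, 0, 0, 0], [15, -9.5, -7.6, 0.0, 0, 0, 0], [15, -13.6, -12.1, 0.0, 0, 0, 0], [15, -17.2, -17.0, 0.0, 0, 0, 0], [15, -20.3, -22.1, 0.0, 0, 0, 0], [15, -22.9, -27.6, 0.0, 0, 0, 0], [15, -24.9, -33.3, 0.0, 0, 0, 0], [15, -26.3, -39.2, 0.0, 0, 0, 0], [15, -27.2, -45.2, 0.0, 0, 0, 0], 
cmd 584.8 96.4
```

servo_tool --rows '[[[15, -2.5, -1.8, 0, 0, 0, 0], [15, -6, -4.4, 0, 0, 0, 0], [15, -9.5, -7.6, 0, 0, 0, 0], [15, -13.6, -12.1, 0, 0, 0, 0], [15, -17.2, -17, 0, 0, 0, 0], [15, -20.3, -22.1, 0, 0, 0, 0], [15, -22.9, -27.6, 0, 0, 0, 0], [15, -24.9, -33.3, 0, 0, 0, 0], [15, -26.3, -39.2, 0, 0, 0, 0], [15, -27.2, -45.2, 0, 0, 0, 0]]]'

```text
clock: 10.75
position: [584.1, 98.4, 271.2]
ee_rot: [-0.0, 1.0, 0.002, -0.001]
contact_force: [-4.9, 7.4, 2.8]
gripper_width: 21.1
grasp_force: 58.9
```

```bash
python3 st.py; python3 - <<'E'
from h import *
c=arm.camera_params("wrist");im=arm.get_image("wrist")
for b in blobs(redmask(im),20): print(b,plane(c,b[0],288).round(1))
E
python3 arc.py 584.8 96.4 3.16 3.46 5 60.5 0
```

```text
t 10.75 pos [584.1  98.4 271.2] r 60.0 phi 3.126 Ft 7.91 Fr -3.92 Fz 2.84 [ 2.    1.29 -0.04] -0.079
([321.33, 270.44], [300, 248, 42, 45, 1521]) [585.   98.4 288. ]
[15, -0.2, -3.6, 0.0, 0, 0, 0], [15, -0.2, -7.2, 0.0, 0, 0, 0], [15, 0.0, -10.8, 0.0, 0, 0, 0], [15, 0.5, -14.5, 0.0, 0, 0, 0], [15, 1.1, -18.0, 0.0, 0, 0, 0], 
cmd 583.7 78.4
```

servo_tool --rows '[[[15, -0.2, -3.6, 0, 0, 0, 0], [15, -0.2, -7.2, 0, 0, 0, 0], [15, 0, -10.8, 0, 0, 0, 0], [15, 0.5, -14.5, 0, 0, 0, 0], [15, 1.1, -18, 0, 0, 0, 0]]]'

```text
clock: 11.42
position: [583.5, 81.0, 271.2]
ee_rot: [-0.001, 1.0, 0.002, 0.0]
contact_force: [-2.9, 7.5, 1.3]
gripper_width: 20.9
grasp_force: 58.9
```

```bash
python3 st.py; python3 arc.py 583.7 78.4 3.46 3.7 4 60.5 0;python3 arc.py 583.7 78.4 3.46 3.7 4 60.5 0 >/dev/null; python3 - <<'E'
from h import *
im=arm.get_image("scene")
cv2.imwrite("pics/s2.png",cv2.resize(im[165:245,310:400],(720,640))[:600,:,::-1])
E
```

```text
t 11.425 pos [583.5  81.  271.2] r 59.8 phi 3.418 Ft 6.88 Fr -4.16 Fz 1.28 [ 2.26  0.79 -0.01] -0.043
[15, 0.9, -3.5, 0.0, 0, 0, 0], [15, 2.0, -7.0, 0.0, 0, 0, 0], [15, 3.2, -10.4, 0.0, 0, 0, 0], [15, 4.7, -13.7, 0.0, 0, 0, 0], 
cmd 579.0 64.7
```

View pics/s2.png

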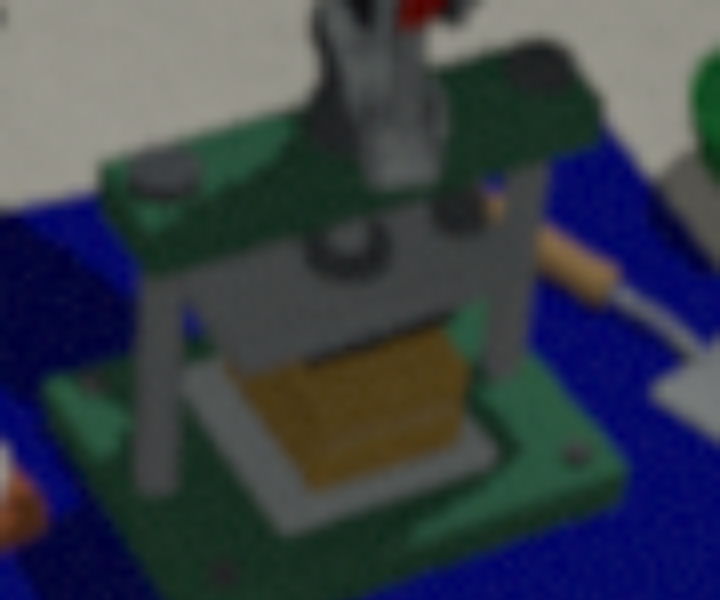

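The scene crop shows the platen close above the flask, with the pad's dark edge at about (380,335) and the flask top still partly visible, so there is no contact yet. I'll keep stepping.

servo_tool --rows '[[[15, 0.9, -3.5, 0, 0, 0, 0], [15, 2, -7, 0, 0, 0, 0], [15, 3.2, -10.4, 0, 0, 0, 0], [15, 4.7, -13.7, 0, 0, 0, 0]]]'

```text
clock: 11.98
position: [579.5, 67.6, 271.2]
ee_rot: [-0.001, 1.0, 0.003, 0.001]
contact_force: [-0.3, 9.0, 1.8]
gripper_width: 20.7
grasp_force: 58.9
```

```bash
python3 st.py; python3 arc.py 579 64.7 3.7 3.94 4 60.5 0
```

```text
t 11.975 pos [579.5  67.6 271.2] r 59.7 phi 3.653 Ft 8.14 Fr -3.79 Fz 1.78 [ 2.41  0.33 -0.04] -0.035
[15, 1.7, -3.2, 0.0, 0, 0, 0], [15, 3.6, -6.4, 0.0, 0, 0, 0], [15, 5.6, -9.4, 0.0, 0, 0, 0], [15, 7.8, -12.2, 0.0, 0, 0, 0], 
cmd 571.2 52.5
```

servo_tool --rows '[[[15, 1.7, -3.2, 0, 0, 0, 0], [15, 3.6, -6.4, 0, 0, 0, 0], [15, 5.6, -9.4, 0, 0, 0, 0], [15, 7.8, -12.2, 0, 0, 0, 0]]]'

```text
clock: 12.48
position: [572.4, 55.5, 271.3]
ee_rot: [-0.001, 1.0, 0.003, 0.002]
contact_force: [1.1, 8.2, 0.8]
gripper_width: 20.5
grasp_force: 58.8
```

```bash
python3 st.py; python3 arc.py 571.2 52.5 3.94 4.18 4 60.5 0
```

```text
t 12.475 pos [572.4  55.5 271.3] r 59.7 phi 3.887 Ft 7.25 Fr -4.04 Fz 0.80 [ 2.4  -0.23  0.04] -0.025
[15, 2.4, -2.7, 0.0, 0, 0, 0], [15, 5.0, -5.3, 0.0, 0, 0, 0], [15, 7.7, -7.7, 0.0, 0, 0, 0], [15, 10.5, -10.0, 0.0, 0, 0, 0], 
cmd 560.7 42.5
```

servo_tool --rows '[[[15, 2.4, -2.7, 0, 0, 0, 0], [15, 5, -5.3, 0, 0, 0, 0], [15, 7.7, -7.7, 0, 0, 0, 0], [15, 10.5, -10, 0, 0, 0, 0]]]'

```text
clock: 12.98
position: [562.8, 45.3, 271.3]
ee_rot: [-0.0, 1.0, 0.003, 0.003]
contact_force: [3.6, 7.1, 0.1]
gripper_width: 20.8
grasp_force: 58.7
```

```bash
echo "w=s['wrist_torque'];g=np.array([-w[1],w[0]])/.29;print('FtT %.2f FrT %.2f'%(-g@t,g@u))">>st.py; python3 st.py; python3 arc.py 560.7 42.5 4.18 4.42 4 60.5 0
```

```text
t 12.975 pos [562.8  45.3 271.3] r 59.6 phi 4.124 Ft 7.30 Fr -3.15 Fz 0.08 [ 2.14 -0.9  -0.04] -0.018
FtT 7.12 FrT -3.66
[15, 3.0, -2.1, 0.0, 0, 0, 0], [15, 6.1, -4.0, 0.0, 0, 0, 0], [15, 9.3, -5.7, 0.0, 0, 0, 0], [15, 12.6, -7.2, 0.0, 0, 0, 0], 
cmd 548.1 35.3
```

The torque-based tangential force is very steady at 7.1–7.2 N, which makes a good baseline. The target is about 11.6 N.

servo_tool --rows '[[[15, 3, -2.1, 0, 0, 0, 0], [15, 6.1, -4, 0, 0, 0, 0], [15, 9.3, -5.7, 0, 0, 0, 0], [15, 12.6, -7.2, 0, 0, 0, 0]]]'

```text
clock: 13.48
position: [550.8, 37.7, 271.3]
ee_rot: [-0.0, 1.0, 0.002, 0.004]
contact_force: [4.7, 5.1, -3.0]
gripper_width: 21.1
grasp_force: 58.7
```

```bash
python3 st.py; python3 arc.py 548.1 35.3 4.42 4.66 4 60.5 0
```

```text
t 13.475 pos [550.8  37.7 271.3] r 59.4 phi 4.363 Ft 6.49 Fr -2.45 Fz -3.03 [ 1.54 -1.49 -0.05] -0.005
FtT 6.94 FrT -2.49
[15, 3.4, -1.3, 0.0, 0, 0, 0], [15, 6.8, -2.4, 0.0, 0, 0, 0], [15, 10.4, -3.3, 0.0, 0, 0, 0], [15, 13.9, -4.0, 0.0, 0, 0, 0], 
cmd 534.2 31.3
```

servo_tool --rows '[[[15, 3.4, -1.3, 0, 0, 0, 0], [15, 6.8, -2.4, 0, 0, 0, 0], [15, 10.4, -3.3, 0, 0, 0, 0], [15, 13.9, -4, 0, 0, 0, 0]]]'

```text
clock: 13.98
position: [537.1, 33.0, 271.3]
ee_rot: [-0.0, 1.0, 0.002, 0.004]
contact_force: [7.3, 2.1, -2.8]
gripper_width: 20.5
grasp_force: 58.7
```

```bash
python3 st.py; python3 arc.py 534.2 31.3 4.66 4.9 4 60.5 0
```

```text
t 13.975 pos [537.1  33.  271.3] r 59.4 phi 4.606 Ft 7.58 Fr -0.49 Fz -2.83 [ 0.8  -1.85 -0.06] 0.009
FtT 6.83 FrT -1.34
[15, 3.6, -0.5, 0.0, 0, 0, 0], [15, 7.2, -0.8, 0.0, 0, 0, 0], [15, 10.9, -0.8, 0.0, 0, 0, 0], [15, 14.5, -0.6, 0.0, 0, 0, 0], 
cmd 519.7 30.7
```

servo_tool --rows '[[[15, 3.6, -1, 0, 0, 0, 0], [15, 7.2, -1.6, 0, 0, 0, 0], [15, 10.9, -1.8, 0, 0, 0, 0], [15, 14.5, -1.6, 0, 0, 0, 0]]]'

```text
clock: 14.48
position: [522.8, 31.5, 271.3]
ee_rot: [-0.0, 1.0, 0.002, 0.004]
contact_force: [7.1, 2.1, -3.8]
gripper_width: 20.8
grasp_force: 58.7
```

```bash
python3 st.py; python3 arc.py 519.7 29.7 4.9 5.14 4 61.5 0
```

```text
t 14.475 pos [522.8  31.5 271.3] r 59.5 phi 4.849 Ft 7.02 Fr -2.35 Fz -3.84 [ 0.8  -1.98 -0.02] 0.022
FtT 6.74 FrT -2.95
[15, 3.7, 0.4, 0.0, 0, 0, 0], [15, 7.4, 1.0, 0.0, 0, 0, 0], [15, 11.0, 1.9, 0.0, 0, 0, 0], [15, 14.5, 2.9, 0.0, 0, 0, 0], 
cmd 505.2 32.6
```

servo_tool --rows '[[[15, 3.7, 0.4, 0, 0, 0, 0], [15, 7.4, 1, 0, 0, 0, 0], [15, 11, 1.9, 0, 0, 0, 0], [15, 14.5, 2.9, 0, 0, 0, 0]]]'

```text
clock: 14.98
position: [508.1, 33.7, 271.3]
ee_rot: [-0.0, 1.0, 0.001, 0.004]
contact_force: [7.8, 0.2, -4.1]
gripper_width: 20.9
grasp_force: 58.7
```

```bash
python3 st.py; python3 arc.py 505.2 32.6 5.14 5.38 4 61.5 0
```

```text
t 14.975 pos [508.1  33.7 271.3] r 59.6 phi 5.099 Ft 7.46 Fr -2.31 Fz -4.09 [ 0.13 -2.16  0.02] 0.036
FtT 7.04 FrT -2.46
[15, 3.5, 1.3, 0.0, 0, 0, 0], [15, 6.9, 2.7, 0.0, 0, 0, 0], [15, 10.2, 4.4, 0.0, 0, 0, 0], [15, 13.3, 6.3, 0.0, 0, 0, 0], 
cmd 491.9 38.9
```

servo_tool --rows '[[[15, 3.5, 1.3, 0, 0, 0, 0], [15, 6.9, 2.7, 0, 0, 0, 0]]]'

```text
clock: 15.22
position: [501.1, 36.1, 271.3]
ee_rot: [-0.0, 1.0, 0.001, 0.003]
contact_force: [7.9, -0.7, -4.0]
gripper_width: 20.9
grasp_force: 58.7
```

```bash
python3 st.py; python3 arc.py 498.3 35.3 5.26 5.5 4 61.5 0
```

```text
t 15.225 pos [501.1  36.1 271.3] r 59.7 phi 5.223 Ft 7.57 Fr -2.49 Fz -4.00 [-0.13 -2.16 -0.04] 0.045
FtT 7.03 FrT -2.52
[15, 3.3, 1.7, 0.0, 0, 0, 0], [15, 6.4, 3.6, 0.0, 0, 0, 0], [15, 9.5, 5.6, 0.0, 0, 0, 0], [15, 12.4, 7.9, 0.0, 0, 0, 0], 
cmd 485.9 43.2
```

servo_tool --rows '[[[15, 3.3, 1.7, 0, 0, 0, 0], [15, 6.4, 3.6, 0, 0, 0, 0], [15, 9.5, 5.6, 0, 0, 0, 0]]]'

```text
clock: 15.6
position: [491.4, 41.2, 271.3]
ee_rot: [0.0, 1.0, 0.0, 0.003]
contact_force: [7.6, -1.8, -4.4]
gripper_width: 20.6
grasp_force: 58.8
```

```bash
python3 st.py; python3 arc.py 488.8 40.9 5.44 5.68 4 61.5 0
```

```text
t 15.6 pos [491.4  41.2 271.3] r 59.8 phi 5.408 Ft 7.38 Fr -2.69 Fz -4.40 [-0.5  -2.12  0.  ] 0.053
FtT 7.04 FrT -2.62
[15, 2.9, 2.3, 0.0, 0, 0, 0], [15, 5.7, 4.7, 0.0, 0, 0, 0], [15, 8.4, 7.2, 0.0, 0, 0, 0], [15, 10.9, 9.9, 0.0, 0, 0, 0], 
cmd 477.9 50.8
```

servo_tool --rows '[[[15, 2.9, 2.3, 0, 0, 0, 0], [15, 5.7, 4.7, 0, 0, 0, 0], [15, 8.4, 7.2, 0, 0, 0, 0]]]'

```text
clock: 15.98
position: [482.7, 48.0, 271.3]
ee_rot: [0.0, 1.0, -0.0, 0.003]
contact_force: [7.6, -3.7, -3.1]
gripper_width: 20.8
grasp_force: 58.8
```

```bash
python3 st.py; python3 arc.py 480.4 48.1 5.62 5.86 4 61.5 0
```

```text
t 15.975 pos [482.7  48.  271.3] r 59.9 phi 5.592 Ft 8.03 Fr -2.61 Fz -3.12 [-0.9  -1.99  0.  ] 0.059
FtT 7.08 FrT -2.57
[15, 2.5, 2.7, 0.0, 0, 0, 0], [15, 4.8, 5.6, 0.0, 0, 0, 0], [15, 7.0, 8.6, 0.0, 0, 0, 0], [15, 8.9, 11.7, 0.0, 0, 0, 0], 
cmd 471.5 59.8
```

servo_tool --rows '[[[15, 2.5, 2.7, 0, 0, 0, 0], [15, 4.8, 5.6, 0, 0, 0, 0], [15, 7, 8.6, 0, 0, 0, 0]]]'

```text
clock: 16.35
position: [475.4, 56.3, 271.3]
ee_rot: [0.0, 1.0, -0.0, 0.002]
contact_force: [7.0, -4.7, -3.3]
gripper_width: 20.9
grasp_force: 58.8
```

```bash
python3 st.py; python3 arc.py 473.4 56.7 5.80 6.04 4 61.5 0
```

```text
t 16.35 pos [475.4  56.3 271.3] r 60.1 phi 5.776 Ft 7.91 Fr -3.00 Fz -3.34 [-1.14 -1.93  0.01] 0.064
FtT 7.04 FrT -3.17
[15, 1.9, 3.1, 0.0, 0, 0, 0], [15, 3.7, 6.4, 0.0, 0, 0, 0], [15, 5.3, 9.7, 0.0, 0, 0, 0], [15, 6.6, 13.1, 0.0, 0, 0, 0], 
cmd 466.8 69.8
```

servo_tool --rows '[[[15, 1.9, 3.1, 0, 0, 0, 0], [15, 3.7, 6.4, 0, 0, 0, 0], [15, 5.3, 9.7, 0, 0, 0, 0]]]'

```text
clock: 16.73
position: [469.8, 65.7, 271.3]
ee_rot: [0.0, 1.0, -0.001, 0.002]
contact_force: [5.9, -5.7, -2.8]
gripper_width: 20.8
grasp_force: 58.9
```

```bash
python3 st.py; python3 arc.py 468.1 66.4 5.98 6.22 4 61.5 0
```

```text
t 16.725 pos [469.8  65.7 271.3] r 60.3 phi 5.958 Ft 7.71 Fr -2.97 Fz -2.83 [-1.45 -1.78 -0.03] 0.064
FtT 7.13 FrT -3.46
[15, 1.3, 3.4, 0.0, 0, 0, 0], [15, 2.5, 6.9, 0.0, 0, 0, 0], [15, 3.5, 10.5, 0.0, 0, 0, 0], [15, 4.2, 14.1, 0.0, 0, 0, 0], 
cmd 463.9 80.5
```

servo_tool --rows '[[[15, 1.3, 3.4, 0, 0, 0, 0], [15, 2.5, 6.9, 0, 0, 0, 0]]]'

```text
clock: 16.98
position: [467.1, 72.0, 271.3]
ee_rot: [0.0, 1.0, -0.001, 0.002]
contact_force: [7.0, -7.1, -3.0]
gripper_width: 20.8
grasp_force: 58.9
```

```bash
python3 st.py; python3 arc.py 465.6 73.3 6.10 6.34 4 61.5 0
```

```text
t 16.975 pos [467.1  72.  271.3] r 60.4 phi 6.071 Ft 8.92 Fr -4.40 Fz -3.02 [-2.15 -1.9  -0.04] 0.064
FtT 9.09 FrT -3.87
[15, 1.0, 3.6, 0.0, 0, 0, 0], [15, 1.7, 7.2, 0.0, 0, 0, 0], [15, 2.2, 10.9, 0.0, 0, 0, 0], [15, 2.5, 14.5, 0.0, 0, 0, 0], 
cmd 463.1 87.8
```

Contact is felt: +2.0 N, so about 20 N of clamping. From here I'll take single small steps.

servo_tool --rows '[[[15, 1, 3.6, 0, 0, 0, 0]]]'

```text
clock: 17.1
position: [466.1, 75.2, 271.3]
ee_rot: [0.0, 1.0, -0.002, 0.001]
contact_force: [6.5, -8.5, -2.8]
gripper_width: 20.6
grasp_force: 58.9
```

```bash
python3 st.py
```

```text
t 17.1 pos [466.1  75.2 271.3] r 60.5 phi 6.127 Ft 9.88 Fr -4.10 Fz -2.84 [-2.43 -1.94 -0.02] 0.064
FtT 9.84 FrT -4.25
```

servo_tool --rows '[[[15, 0.7, 3.6, 0, 0, 0, 0]]]'

```text
clock: 17.23
position: [465.3, 78.5, 271.3]
ee_rot: [0.0, 1.0, -0.002, 0.001]
contact_force: [7.3, -9.6, -3.0]
gripper_width: 20.8
grasp_force: 59.0
```

```bash
python3 st.py
```

```text
t 17.225 pos [465.3  78.5 271.3] r 60.5 phi 6.183 Ft 10.86 Fr -5.13 Fz -3.03 [-2.8  -1.93 -0.04] 0.061
FtT 10.83 FrT -4.52
```

servo_tool --rows '[[[15, 0.3, 2.2, 0, 0, 0, 0]]]'

```text
clock: 17.35
position: [464.9, 80.3, 271.3]
ee_rot: [0.0, 1.0, -0.003, 0.001]
contact_force: [7.1, -9.7, -2.6]
gripper_width: 21.0
grasp_force: 59.0
```

```bash
python3 st.py
```

```text
t 17.35 pos [464.9  80.3 271.3] r 60.6 phi 6.215 Ft 10.81 Fr -5.30 Fz -2.63 [-3.04 -1.97  0.04] 0.033
FtT 11.53 FrT -4.86
```

Clamped at about 44 N. I'll hold, relax the push, open and rise clear.

servo_tool --rows '[[[15, 0, 0, 0, 0, 0, 0], [15, 0, 0, 0, 0, 0, 0], [15, 0, 0, 0, 0, 0, 0], [15, -0.5, -1.2, 0, 0, 0, 0], [15, -1.2, -2.3, 0, 0, 0, 0], [15, -1.2, -2.3, 0, 0, 0, 0]]]'

```text
clock: 18.1
position: [465.2, 80.0, 271.2]
ee_rot: [0.0, 1.0, -0.0, 0.0]
contact_force: [3.6, -3.1, -0.4]
gripper_width: 20.6
grasp_force: 59.3
```

```bash
python3 st.py
```

```text
t 18.1 pos [465.2  80.  271.2] r 60.3 phi 6.209 Ft 3.72 Fr -2.94 Fz -0.40 [-1.   -0.74 -0.02] 0.004
FtT 3.85 FrT -1.90
```

servo_tool --rows '[[[34, -0.4, -0.4, 0, 0, 0, 0], [40, -0.4, -0.4, 0, 0, 0, 0], [40, -0.4, -0.4, 0, 0, 0, 0], [40, -0.4, -0.4, -25, 0, 0, 0], [40, -0.4, -0.4, -48, 0, 0, 0], [0, 20, 4, -48, 0, 0, -0.178], [0, 33, 6, -48, 0, 0, -0.178], [0, 33, 6, -48, 0, 0, -0.178], [0, 33, 6, -48, 0, 0, -0.178]]]'

```text
clock: 19.23
position: [432.0, 86.5, 319.0]
ee_rot: [-0.088, 0.996, -0.0, -0.0]
contact_force: [-0.6, 0.6, 0.4]
gripper_width: -0.5
grasp_force: 0.0
```

```bash
python3 - <<'E'
from h import *
s=arm.read_state();print(s['clock'],s['position'],s['gripper_width'],s['contact_force'])
c=arm.camera_params("wrist");im=arm.get_image("wrist");t=arm.camera_params("top")
for b in blobs(redmask(im),20): print(b,plane(c,b[0],288).round(1))
print(blobs(redmask(arm.get_image("scene")),4))
cv2.imwrite("pics/w3.png",im[:,:,::-1])
E
```

```text
19.225 [432.00951676  86.46121452 319.00426136] -0.4763438911570125 [-0.55586905  0.55602469  0.39773684]
[([346.0, 139.71], [345, 139, 3, 3, 7])]
```

View pics/w3.png

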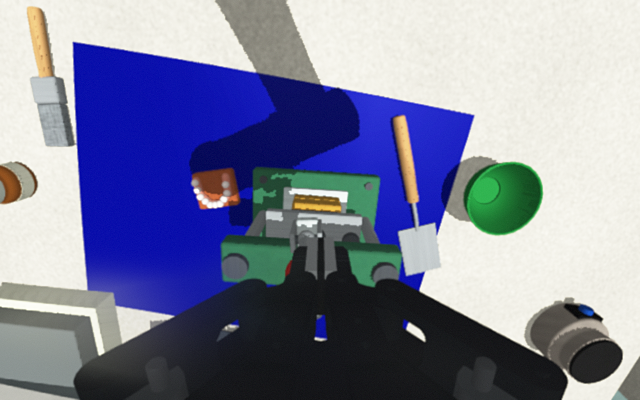

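The wrist view shows the knob hidden behind the left finger at (290,268): I offset sideways the wrong way, and need −12 mm in tool y. I'll correct that, descend outside the knob and push it inward.

servo_tool --rows '[[[0, 0, -12.2, 0, 0, 0, 0], [0, 0, -12.2, 0, 0, 0, 0], [0, 0, -12.2, 25, 0, 0, 0], [0, 0, -12.2, 43, 0, 0, 0], [0, 0, -12.2, 43, 0, 0, 0], [0, -6, -12.2, 43, 0, 0, 0], [0, -12, -12.2, 43, 0, 0, 0], [0, -18, -12.2, 43, 0, 0, 0]]]'

```text
clock: 20.32
position: [452.3, 77.7, 276.7]
ee_rot: [-0.089, 0.996, 0.0, 0.0]
contact_force: [-1.0, -0.9, 0.1]
gripper_width: 0.2
grasp_force: 0.5
```

```bash
python3 st.py
```

```text
t 20.325 pos [452.3  77.7 276.7] r 73.4 phi 6.209 Ft 0.66 Fr 1.18 Fz 0.15 [0.02 0.29 0.05] -0.039
FtT -0.24 FrT 0.96
```

servo_tool --rows '[[[0, -7, 0, 0, 0, 0, 0], [0, -14, 0, 0, 0, 0, 0], [0, -21, 0, 0, 0, 0, 0], [0, -28, 0, 0, 0, 0, 0], [0, -35, 0, 0, 0, 0, 0], [0, -42, 0, 0, 0, 0, 0], [0, -49, 0, 0, 0, 0, 0]]]'

```text
clock: 21.2
position: [500.7, 86.4, 276.4]
ee_rot: [-0.089, 0.996, 0.0, 0.0]
contact_force: [-1.2, -0.0, 1.2]
gripper_width: -0.1
grasp_force: 0.2
```

```bash
python3 st.py;  python3 - <<'E'
from h import *
im=arm.get_image("scene");print(blobs(redmask(im),4))
w=arm.get_image("wrist")
o=np.zeros((400,800,3),np.uint8);o[:,:400]=cv2.resize(im[120:220,300:400],(400,400),interpolation=cv2.INTER_CUBIC);o[:320,400:]=cv2.resize(w[90:330,170:470],(400,320))
cv2.imwrite("pics/f.png",o[:,:,::-1])
E
```

```text
t 21.2 pos [500.7  86.4 276.4] r 24.2 phi 6.201 Ft -0.20 Fr 1.18 Fz 1.24 [-0.02  0.13 -0.  ] -0.036
FtT -0.03 FrT 0.46
[]
```

View pics/f.png

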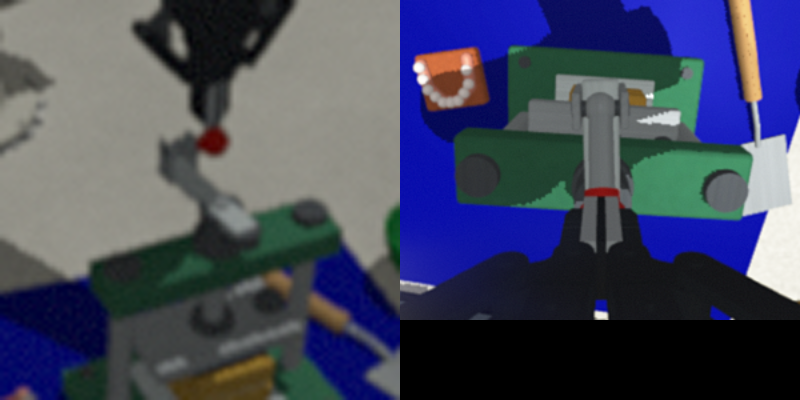

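The fold is under way: in the scene crop the ball (212,140) sits just under the closed fingertips, in line with the arm. Next I'll move in and press down from above.

servo_tool --rows '[[[0, -7, 0, 0, 0, 0, 0], [0, -13, 0, 3, 0, 0, 0], [0, -14, 0, 9, 0, 0, 0], [0, -14, 0, 15, 0, 0, 0], [0, -14, 0, 21, 0, 0, 0], [0, -14, 0, 26, 0, 0, 0], [0, -14, 0, 29, 0, 0, 0], [0, -14, 0, 29, 0, 0, 0]]]'

```text
clock: 22.3
position: [513.2, 88.5, 246.6]
ee_rot: [-0.089, 0.996, -0.0, -0.001]
contact_force: [0.1, -0.5, 0.2]
gripper_width: 0.3
grasp_force: 0.0
```

```bash
python3 st.py
```

```text
t 22.3 pos [513.2  88.5 246.6] r 11.6 phi 6.178 Ft 0.49 Fr 0.04 Fz 0.17 [-0.04  0.04  0.02] 0.0
FtT 0.12 FrT 0.15
```

servo_tool --rows '[[[0, 0, 0, 1, 0, 0, 0], [0, 0, 0, 2, 0, 0, 0], [0, 0, 0, 2.5, 0, 0, 0], [0, 0, 0, 2.5, 0, 0, 0]]]'

```text
clock: 22.8
position: [513.8, 88.7, 244.9]
ee_rot: [-0.089, 0.996, 0.0, 0.0]
contact_force: [0.4, -0.4, 1.5]
gripper_width: -0.0
grasp_force: 0.8
```

```bash
python3 st.py
```

```text
t 22.8 pos [513.8  88.7 244.9] r 11.0 phi 6.180 Ft 0.45 Fr -0.29 Fz 1.49 [-0.03  0.09 -0.  ] 0.001
FtT 0.05 FrT 0.33
```

servo_tool --rows '[[[0, 0, 0, -40, 0, 0, 0], [0, 0, 0, -90, 0, 0, 0], [0, 60, 0, -90, 0, 0, 0], [0, 110, 0, -100, 0, 0, 0], [0, 110, 0, -100, 0, 0, 0], [0, 110, 0, -100, 0, 0, 0]]]'

```text
clock: 23.55
position: [405.5, 69.4, 344.7]
ee_rot: [-0.089, 0.996, 0.0, 0.0]
contact_force: [0.2, 0.9, -0.1]
gripper_width: 0.1
grasp_force: 0.0
```

```bash
python3 st.py; python3 - <<'E'
from h import *
I={n:arm.get_image(n) for n in("scene","top","wrist")};C={n:arm.camera_params(n) for n in I}
L=[]
for n in I:
    B=blobs(redmask(I[n]),6);print(n,B)
    if B:
        b=max(B,key=lambda b:b[1][4]);L.append((C[n],b[0]));print(plane(C[n],b[0],233).round(1))
if len(L)>1: X,e=tri(*L);print(X,e)
E
```

```text
t 23.55 pos [405.5  69.4 344.7] r 120.9 phi 6.212 Ft -0.86 Fr -0.38 Fz -0.11 [ 0.02 -0.05 -0.06] -0.007
FtT -0.06 FrT -0.17
scene [([354.33, 163.67], [352, 162, 6, 4, 15])]
[514.   93.4 233. ]
top [([276.13, 197.75], [273, 194, 7, 9, 53])]
[518.5  90.7 233. ]
wrist []
[518.30514834  90.88805549 236.38633558] [np.float64(0.4980509773421012), np.float64(0.4980509773421473)]
```

The knob top was followed down to z = 244.9, where fully flat is 245. The cameras agree that the knob is flat and that the arm hasn't moved. The robot is clear, so I'm handing in.

```bash
python3 -c "
from bench import arm
print(arm.job_done())"
```

```text
the job is handed in; nothing more can be done
None
```

The job is handed in after 23.6 s of the 69 s allowed: the handle went upright, I clamped the flask to an estimated 44 N (felt at the handle, not measured directly), then folded the handle flat and backed the arm clear; the hand-in gave no verdict.

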